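Reline a torque limiter and restack its opposed spring washers

TASK

Reline the torque limiter: take the black spring washer off the hub and park it on the post on top of the yellow one, set the steel pressure plate aside on the blue tray, then lift the worn dark lining off the hub and lay it in the red reject tray. Now build the hub up again with the new copper-coloured lining, the pressure plate, the black spring washer and last the yellow one, each the same way up as you found it so that the two springs face opposite ways, and all seated down on one another. Leave the loose ring nut where it lies.

Things in the scene. Friction and masses are not known exactly. Their poses are not given: they have to be found in the camera images.
- hub: fixed torque limiter hub on a grey base plate 100 x 100 x 14 mm; its round flange, 54 mm across, has its top 30 mm above the table; from it a threaded spindle, 20 mm in diameter, rises to a round nose whose tip is 76 mm above the table (full width up to 66 mm). Parts stack over the spindle; at the start, from below: worn lining, pressure plate, black spring. Origin: on the spindle axis at table height, z up
- spring_post: fixed grey metal post that carries the yellow spring at the start: foot 70 mm across, 8 mm high; column 30 mm across, widening to a flat shoulder 43 mm across, 34 mm above the table; then a pin 20 mm in diameter with a round nose, tip at 57 mm (full width up to 47 mm). Origin: on its axis at table height, z up. A twin post, not listed, carries the new lining
- blue_tray: shallow blue tray, fixed, 120 x 120 mm outside, 112 mm inside; floor 3 mm and rim 6 mm above the table. Origin: centre of its underside at table height, x and y along its sides. Clean place for the pressure plate.
- red_tray: shallow red tray, fixed, same sizes and origin as the blue one. For the worn lining.
- worn_lining: worn dark brown friction ring, outside diameter 66 mm, bore 26 mm, 8 mm thick, 0.12 kg; lies on the hub's flange under the pressure plate, its rim showing. Origin: centre of its underside, z up.
- new_lining: new copper-coloured friction ring with radial grooves, outside diameter 66 mm, bore 26 mm, 8 mm thick, 0.12 kg; lies on the shoulder (34 mm above the table) of the second post. Origin: centre of its underside, z up.
- pressure_plate: bright steel pressure plate: flange 58 mm across and 6 mm thick with a round boss 36 mm across and 10 mm high on top (16 mm in all), bore 24 mm, 0.2 kg; take it by the boss. Lies on the worn lining. Origin: centre of the flange's underside, z up.
- black_spring: black conical disc spring, outside diameter 46 mm, bore 23 mm, metal 2.5 mm thick, 6 mm high overall, 0.04 kg, rigid; lies dished side up: inner edge lowest, outer rim 3.5 to 6 mm above its underside. On the pressure plate's boss at the start. Origin: centre of its underside (lowest level), z up
- yellow_spring: yellow zinc-plated conical disc spring of the same sizes, but lying dome up: outer rim 0 to 2.5 mm, inner edge 3.5 to 6 mm above its underside. On the spring post at the start. Origin: centre of its underside (lowest level), z up
- ring_nut: steel slotted ring nut, loose, 38 mm across, 20 mm bore, 10 mm high, flat on the table between robot and hub; not part of this job. Origin: centre of its underside.
Things that resemble listed ones, but are neither listed nor needed, are in the scene too. There is more than one size of the yellow_spring; the job needs the middle-sized.

How it is judged:
On the way, in this order (a step that is already met when the one before it is completed fails the run):
1. the black spring is parked on the spring post, on top of the yellow one (horizontal distance between black_spring and spring_post below 0.005 m and z of black_spring in the frame of spring_post between 0.038 and 0.042 m and angle between black_spring's own z axis and vertical below 0.1 rad), for 0.2 s.
2. the pressure plate lies flat in the blue tray, the black spring still parked (all of step 1 and z of pressure_plate in the frame of blue_tray below 0.0045 m and angle between pressure_plate's own z axis and vertical below 0.06 rad and x of pressure_plate in the frame of blue_tray between -0.027 and 0.027 m and y of pressure_plate in the frame of blue_tray between -0.027 and 0.027 m), for 0.2 s.
3. the worn lining lies flat in the red tray, the black spring and the plate still set aside (all of step 2 and z of worn_lining in the frame of red_tray below 0.0045 m and angle between worn_lining's own z axis and vertical below 0.06 rad and x of worn_lining in the frame of red_tray between -0.027 and 0.027 m and y of worn_lining in the frame of red_tray between -0.027 and 0.027 m), for 0.2 s.
4. the new lining is seated on the hub's flange (horizontal distance between new_lining and hub below 0.005 m and z of new_lining in the frame of hub between 0.028 and 0.032 m and angle between new_lining's own z axis and vertical below 0.1 rad), for 0.2 s.
At the end, for the whole second after the job is handed in: On the hub, flange up: new lining, plate, black spring dished side up, yellow spring dome up, each within 5 mm of the axis, 2 mm of seated height (undersides at 30, 38, 54, 60 mm), level to 0.1 rad; worn lining flat in the red tray, within 27 mm of its middle each way; all released, at rest (all of step 4 and horizontal distance between each of pressure_plate, black_spring, yellow_spring and hub below 0.005 m and z of pressure_plate in the frame of hub between 0.036 and 0.04 m and angle between each of pressure_plate, black_spring, yellow_spring's own z axis and vertical below 0.1 rad and z of black_spring in the frame of hub between 0.052 and 0.056 m and z of yellow_spring in the frame of hub between 0.058 and 0.062 m and z of worn_lining in the frame of red_tray below 0.0045 m and angle between worn_lining's own z axis and vertical below 0.06 rad and x of worn_lining in the frame of red_tray between -0.027 and 0.027 m and y of worn_lining in the frame of red_tray between -0.027 and 0.027 m and linear speed of each of worn_lining, new_lining, pressure_plate, black_spring, yellow_spring below 0.02 m/s); the robot touches nothing.
It fails at once if the ring nut is moved by more than 20 mm (distance of ring_nut from where it was at the start of the episode above 0.02 m).
It also fails if it takes over 131 s, if anything falls off the work surface, if the arm or the gripper's body presses on something with over 40 N, if the wrist force passes 120 N, or if a joint passes its speed limit or range.

ROBOT

A 7-joint arm with a two-finger parallel gripper is mounted at the origin on a cart in front of the work surface, level with it; the furniture and walls round the work are solid. World frame = base frame: x ahead of the robot, y to its left, z up, the work surface at z = 0. Lengths are in m, angles in rad, forces in N, time in s.
With the tool pointing down it reaches from about 0.4 to 0.85 m from the base axis. Payload 10.4 kg.
Tool frame: the origin (TCP) lies midway between the tips of the shut fingers; the grasp point (between the pads) lies 19 mm behind it; z points along the fingers, y is the line along which they close (so a half turn about z gives the same grasp; the last joint's range is limited). The gripper opens to 85 mm and grips with 20 to 120 N. Pads are 22 mm wide; open, the fingers measure 114 mm over their backs; the gripper's body (76 mm by 85 mm) begins 54 mm behind the grasp point. The pads swing forward as they close: fully open they stand 13 mm farther back than shut.
Start: joints at [1.22, 0.332, -0.065, 1.46, 0.022, 1.35, -0.088], TCP at [0.201, -0.592, 0.231] pointing down, gripper open.
Joint ranges: [-2.6, 2.6], [-0.5, 2.12], [-1.47, 1.34], [0.16, 2.42], [-1.27, 4.41], [0.06, 2.06], [-2.6, 2.6]. Speed limits (rad/s): [2.22, 2.22, 2.79, 2.79, 3.14, 3.14, 3.14].

INTERFACE

Orientations are given as a unit quaternion [x, y, z, w].
In Python, from workcell import get_obs, camera, camera_params, hand_in gives the robot as it stands.
- The arm moves only by the tool carry_out, never from a script. Its argument "commands" is a list that holds one entry, the list of rows, each a list of 6 numbers: the shift along the tool's x, y, z in units of 40 mm (1.0 is 40 mm), then the turn, a rotation vector about the tool's x, y, z in units of 6 degrees (1.0 is 6 degrees). In form: [[[x, y, z, ax, ay, az], ...]]. A call has 1 to 20 rows; each row shifts and turns the commanded pose from where the row before left it, along the tool's axes as they then stand; what a row does not reach is not made up. A row lasts 1/12 s, in which the tool goes at most 41.7 mm and 7.16 degrees, less where a joint would pass 70% of its speed; a pose out of reach is approached as far as the arm can. A call is refused whole if a number of a shift passes 1 or a number of a turn 1, either way. A call with a gripper value outside its range is refused whole. "hand" is the closure, from -1 (fully open) to 1 (shut), set as the call begins (left out, the last holds). The fingers move at their own pace and stop on an object; "force" is the grip in N (left out, the last holds). Time passes only in rows, so rows that do not move let the fingers close. It gives the time, the measured TCP pose, the force, the opening and the grip force at its end, in the units of the state.
- get_obs(): the state, without advancing time (a new reading comes with each control period).
- camera(name): name is "side" or "top" or "wrist"; returns the picture (384x512x3 uint8, red, green, blue); there is no depth.
- camera_params(name): a dict with "mtx" (3x3 intrinsics, pixels), "R" (3x3) and "t" (3): a world point X has camera coordinates R X + t. Camera axes: x right, y down, z forward; pixel columns grow to the right and rows downward; lengths in m; the calibration is good to about 2 mm. The wrist camera is an equidistant fisheye: a pixel r from the principal point sees the ray r / f radians off the axis. A picture is of the moment at which its call begins: read the wrist's pose just before it. camera_params takes no time and is no camera call; for the wrist camera it gives the pose at the moment of the call.
- hand_in(): hands the job in; it is judged then, once.
The state is a dict: "clock": time; "joint_pos": joint angles; "joint_velocities": joint speeds; "tau": joint torques, N m; "position": TCP position; "ee_rot": TCP orientation; "ft_force": force on the tool from outside, world axes, zero at the start; "torque": the same for the moment, N m; "grip_width": opening from 0.0 (shut) to 1.0 (fully open); "grasp_force": force on a finger pad.
Only numpy, scipy, OpenCV 4.12 (cv2) and the standard library are available. Lean on these libraries where they do the work, as an engineer would, in place of code of your own. Each camera call takes 0.05 s, during which the arm holds its last target. There are 200 camera calls.

## Working session

There is one attempt and no reset: what is moved stays moved. The work goes in short steps, Python scripts to look and compute and a tool call to move; the robot and the scene stay as the last step left them, time stands still between calls to the robot, and variables do not carry over. Pictures are saved under pics/ and viewed, at most 14 in all, crops included, and the job is handed in when it is done.

Besides the shell and the picture viewer there is one more tool, called after "Request:" by a JSON object that holds its "fn" and its "kwargs", one argument or row to a line. carry_out: Moves the arm, as the interface text tells. Its arguments: {"type":"object","properties":{"commands":{"type":"array"},"hand":{"type":"number"},"force":{"type":"number"}},"required":["commands"]}

```bash
mkdir -p pics; ls; python3 - <<'E'
from workcell import *
import cv2,numpy as np
o=get_obs();print({k:np.round(v,3) for k,v in o.items()})
for n in("top","side"):
    im=camera(n);cv2.imwrite(f"pics/{n}0.png",im[:,:,::-1]);p=camera_params(n);print(n,p)
p=camera_params("wrist");print(p)
E
```

```text
pics
{'clock': np.float64(0.0), 'joint_pos': array([ 1.22 ,  0.333, -0.065,  1.461,  0.022,  1.35 , -0.088]), 'joint_velocities': array([-0.   , -0.001, -0.   ,  0.002, -0.   ,  0.002, -0.   ]), 'tau': array([ 1.0000e-03, -6.2545e+01,  5.0000e-02, -3.9160e+01,  1.6000e-02,
        1.0000e-02,  0.0000e+00]), 'position': array([ 0.201, -0.591,  0.231]), 'ee_rot': array([ 0.987,  0.163, -0.   , -0.001]), 'ft_force': array([ 0.568, -2.091,  0.011]), 'torque': array([ 0.038, -0.017, -0.009]), 'grasp_force': np.float64(0.0), 'grip_width': np.float64(0.995)}
top {'mtx': array([[375.91762608,   0.        , 255.78935027],
       [  0.        , 375.91762608, 186.78352333],
       [  0.        ,   0.        ,   1.        ]]), 'R': array([[ 0.01185917, -0.99991127, -0.00606727],
       [-0.98309632, -0.01055064, -0.18278487],
       [ 0.18270464,  0.00813239, -0.98313421]]), 't': array([0.00210579, 0.53983182, 0.84019636])}
side {'mtx': array([[437.48660165,   0.        , 254.22586101],
       [  0.        , 437.48660165, 196.00626254],
       [  0.        ,   0.        ,   1.        ]]), 'R': array([[ 0.99873463, -0.0458359 , -0.02069329],
       [-0.04494751, -0.62898922, -0.77611358],
       [ 0.02255801,  0.77606162, -0.63025352]]), 't': array([-0.53811775,  0.07127933,  1.03620657])}
{'mtx': array([[297.31863964,   0.        , 259.60330823],
       [  0.        , 297.31863964, 189.21231357],
       [  0.        ,   0.        ,   1.        ]]), 'R': array([[ 0.32246839, -0.94657818, -0.00197368],
       [-0.89825153, -0.30666146,  0.3148062 ],
       [-0.29859393, -0.09974219, -0.94915392]]), 't': array([-0.62421545, -0.04259246,  0.38194824])}
```

```bash
python3 - <<'E'
import cv2,numpy as np
a=cv2.imread("pics/top0.png");cv2.imwrite("pics/top0b.png",cv2.resize(a,(800,600),interpolation=cv2.INTER_CUBIC))
E
```

```text
(no output)
```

View pics/top0b.png

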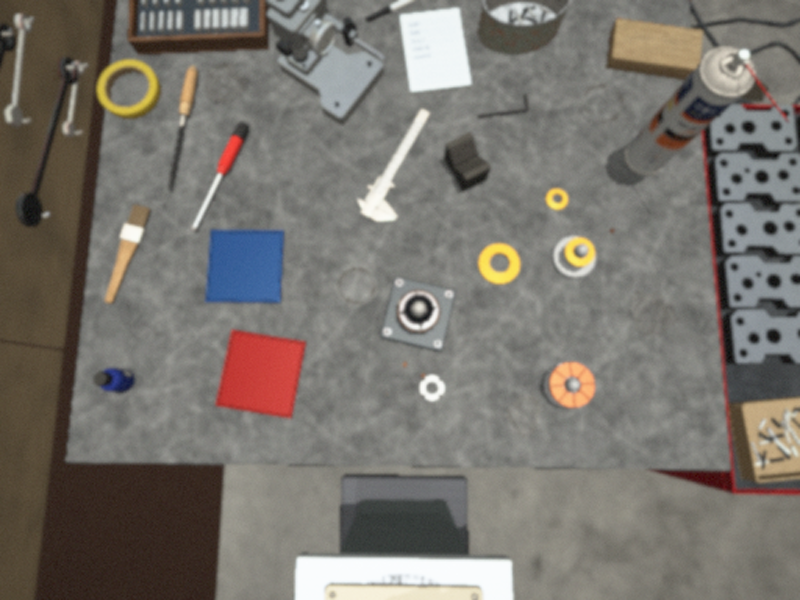

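View pics/side0.png

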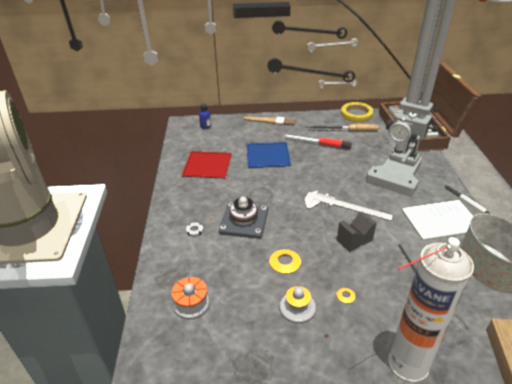

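The top view (800 px) shows three yellow rings besides the tape roll: a large one flat on the table at (499,263), a small one flat at (557,198), and one on a post at (580,252). The post ring should be the middle-sized one. The hub is at (418,310), the copper lining at (572,385), the nut at (432,387), the blue tray at (245,266) and the red tray at (261,373). Next I'll measure these and confirm with one enlarged crop.

```bash
cat > h.py <<'E'
import cv2,numpy as np
from workcell import *
def ray(p,uv,fish=False):
    m=p["mtx"];d=np.array([(uv[0]-m[0,2])/m[0,0],(uv[1]-m[1,2])/m[1,1],1.])
    if fish:
        r=np.hypot(d[0],d[1]);d=np.array([d[0]/r*np.sin(r),d[1]/r*np.sin(r),np.cos(r)]) if r>0 else d
    return -p["R"].T@p["t"],p["R"].T@d
def plane(p,uv,z,fish=False):
    c,d=ray(p,uv,fish);return (c+d*(z-c[2])/d[2])[:2]
def proj(p,X,fish=False):
    x=p["R"]@np.asarray(X,float)+p["t"]
    if fish:
        a=np.hypot(x[0],x[1]);th=np.arctan2(a,x[2]);x=np.array([x[0]/a*np.tan(th),x[1]/a*np.tan(th),1]) if 0 else np.array([x[0]/a*th,x[1]/a*th,1.])
    return (p["mtx"]@(x/x[2]))[:2]
def blobs(im,lo,hi,amin=30):
    hsv=cv2.cvtColor(im,cv2.COLOR_RGB2HSV);m=cv2.inRange(hsv,lo,hi)
    cs,_=cv2.findContours(m,cv2.RETR_EXTERNAL,cv2.CHAIN_APPROX_NONE)
    return sorted([c for c in cs if cv2.contourArea(c)>amin],key=cv2.contourArea,reverse=True)
E
python3 - <<'E'
from h import *
for n in("top","side"):
    im=cv2.imread(f"pics/{n}0.png")[:,:,::-1].copy();p=camera_params(n)
    for name,lo,hi,z in(("yellow",(20,120,120),(32,255,255),.003),("orange",(5,120,150),(17,255,255),.038),("blue",(100,120,60),(120,255,255),.005),("red",(0,180,100),(4,255,255),.005)):
        for c in blobs(im,lo,hi,60)[:5]:
            h=cv2.convexHull(c).reshape(-1,2).astype(float)
            zz=z
            P=np.array([plane(p,q,zz) for q in h]);(cc,s,a)=cv2.minAreaRect(P.astype(np.float32)*1000)
            uv=h.mean(0);
            print(n,name,"px",np.round(cv2.boundingRect(c)),"c",np.round(cc,1),"size",np.round(s,1),"ang",round(a,1))
im=cv2.imread("pics/top0.png");a=cv2.resize(im[115:265,240:400],(640,600),interpolation=cv2.INTER_CUBIC)
b=cv2.imread("pics/side0.png")[180:330,155:365]
cv2.imwrite("pics/crop1.png",a);cv2.imwrite("pics/crop2.png",cv2.resize(b,(800,571),interpolation=cv2.INTER_CUBIC))
E
```

```text
top yellow px [62 38 40 37] c [900.8 480.9] size [105.2 102.3] ang 50.3
top yellow px [306 156  27  26] c [ 597.1 -149.8] size [64.5 65.7] ang 0.6
top yellow px [361 152  20  19] c [ 619. -280.] size [42.4 48.3] ang 43.2
top yellow px [349 121  15  13] c [ 707.3 -246.6] size [32.3 36. ] ang 0.5
top orange px [352 232  28  29] c [ 404.8 -248.7] size [62.8 64.8] ang 88.0
top blue px [132 148  49  45] c [588.9 259. ] size [113.5 117.4] ang 0.6
top blue px [ 66 236  19  14] c [404.2 444.5] size [42.6 31.6] ang 84.4
top red px [140 213  45  51] c [419.6 235. ] size [ 89.4 113.3] ang 81.8
top red px [141  87  14  24] c [779.3 295.5] size [17. 65.] ang 68.1
side yellow px [269 249  32  25] c [ 596.7 -151.2] size [65.8 65.4] ang 47.6
side yellow px [341 102  32  20] c [899.3 487.1] size [131.1 102.6] ang 83.1
side yellow px [286 287  25  20] c [ 613.5 -246.5] size [46.  47.1] ang 86.4
side yellow px [337 288  18  15] c [ 706.7 -248.9] size [34.  34.2] ang 86.4
side orange px [172 277  35  30] c [ 404.8 -248.6] size [64.4 68.6] ang 5.7
side orange px [413 335  24  13] c [ 809.4 -379.9] size [21.7 40. ] ang 79.5
side blue px [247 143  43  24] c [588.7 255.1] size [115.6 116.5] ang 0.1
side blue px [199 111  10  17] c [396.6 475.1] size [ 29.6 106.4] ang 2.1
side red px [183 152  47  25] c [417.2 218.3] size [113.1 113.3] ang 81.3
```

View pics/crop1.png

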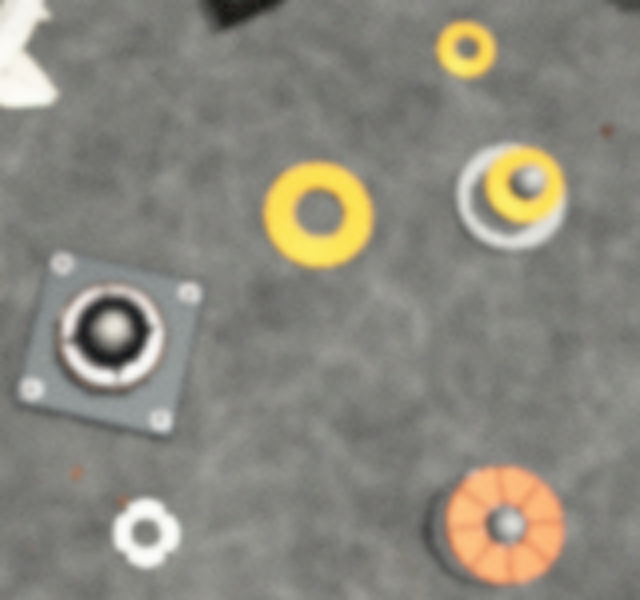

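View pics/crop2.png

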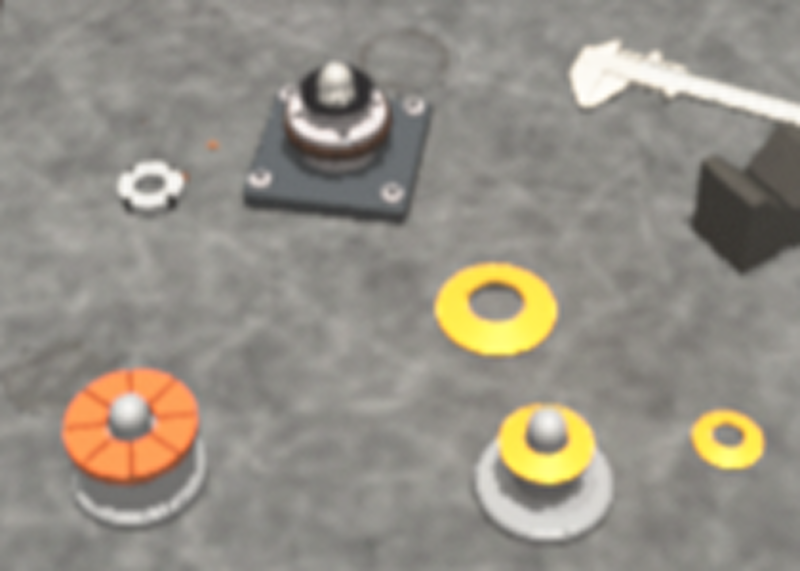

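The crops settle which yellow ring to use: the post ring at (525,185), about 46 mm, is the middle size. The flat large one at (318,214), about 65 mm, and the small one at (466,49), about 34 mm, are decoys. The hub is at (112,335) and the copper lining at (505,525). Now the positions at the right heights.

```bash
python3 - <<'E'
from h import *
P={n:camera_params(n) for n in("top","side")}
I={n:cv2.imread(f"pics/{n}0.png")[:,:,::-1].copy() for n in P}
for n in P:
    p=P[n]
    def f(name,lo,hi,k,z,shape="c"):
        c=blobs(I[n],lo,hi,60)[k];q=np.array([plane(p,x,z) for x in c.reshape(-1,2)+0.0],np.float32)*1000
        r=cv2.fitEllipse(cv2.convexHull(q)) if shape=="c" else cv2.minAreaRect(q)
        print(n,name,np.round(r[0],1),np.round(r[1],1),round(r[2],1))
    f("yel",(20,120,120),(32,255,255),1+(n=="top"),.0355)
    f("new",(5,120,150),(17,255,255),0,.041)
    f("red",(0,150,90),(8,255,255),0,.0055,"r"); f("blue",(100,120,60),(120,255,255),0,.0055,"r")
print("hub screws top",plane(P["top"],(267.8,200.4),.015),"side",plane(P["side"],(243.7,217.3),.015))
print("hub black top",plane(P["top"],(268.2,197.8),.060))
print("nut top",plane(P["top"],(276.5,248.2),.010))
E
```

```text
top yel [ 609.6 -269.8] [42.  48.7] 40.9
top new [ 404.9 -248.2] [63.9 65.1] 172.5
top red [417.8 223.6] [116.7 116.9] 81.3
top blue [588.8 258.8] [113.4 117.3] 0.6
side yel [879.4 430.8] [ 99.9 135.1] 162.9
side new [ 404.6 -250.4] [65.5 69.1] 12.9
side red [417.3 218.7] [117.1 117.4] 81.4
side blue [588.7 254.3] [115.5 116.4] 0.1
hub screws top [ 0.51269475 -0.02126756] side [ 0.51352605 -0.02097141]
hub black top [ 0.51211282 -0.02106125]
nut top [ 0.39770281 -0.04297402]
```

Request:
{"fn": "carry_out", "kwargs": {
  "commands": [
    [[0,0,0,0,0,-1],[0,0,0,0,0,-1],[0,0,0,0,0,-1],[0,0,0,0,0,-1],[0,0,0,0,0,-1],[0,0,0,0,0,-1],[0,0,0,0,0,-1],[0,0,0,0,0,-1],[0,0,0,0,0,-1],[0,0,0,0,0,-1],[0,0,0,0,0,-1],[0,0,0,0,0,-0.87],[0,0,0,0,0,0]]
  ],
  "hand": -1
}}

```text
clock: 1.18
position: [0.2011, -0.5915, 0.2309]
ee_rot: [0.706, 0.709, 0.0, -0.0]
ft_force: [-0.1, 0.7, -0.5]
grip_width: 1.002
grasp_force: 0.0
```

Request:
{"fn": "carry_out", "kwargs": {
  "commands": [
    [[0.79,0.433,0,0,0,0],[0.79,0.433,0,0,0,0],[0.79,0.433,0,0,0,0],[0.79,0.433,0,0,0,0],[0.79,0.433,0,0,0,0],[0.79,0.433,0,0,0,0],[0.79,0.433,0,0,0,0],[0.79,0.433,0,0,0,0],[0.79,0.433,0,0,0,0],[0.79,0.433,0,0,0,0],[0.79,0.433,0,0,0,0],[0.79,0.433,0,0,0,0],[0.79,0.433,0,0,0,0],[0.79,0.433,0,0,0,0],[0.79,0.433,0,0,0,0],[0.79,0.433,0,0,0,0],[0.79,0.433,0,0,0,0],[0.79,0.433,0,0,0,0],[0,0,0.5,0,0,0],[0,0,0.5,0,0,0]]
  ]
}}

```text
clock: 2.85
position: [0.5142, -0.0202, 0.1914]
ee_rot: [0.707, 0.707, 0.001, 0.0]
ft_force: [0.5, -1.2, 0.2]
grip_width: 1.0
grasp_force: 0.0
```

```bash
python3 - <<'E'
from h import *
o=get_obs();p=camera_params("wrist");im=camera("wrist");print(np.round(o["position"],4),np.round(o["ee_rot"],4),o["clock"],"cam",-p["R"].T@p["t"])
for X in([.513,-.021,.076],[.513,-.021,.060],[.61,-.27,.04],[.405,-.249,.042]):print(X,np.round(proj(p,X,True),1))
cv2.imwrite("pics/w1.png",im[:,:,::-1]); np.savez("w1.npz",im=im,**p)
E
```

```text
[ 0.5142 -0.0202  0.1914] [7.068e-01 7.074e-01 1.100e-03 5.000e-04] 2.85 cam [0.51323445 0.06022326 0.33561743]
[0.513, -0.021, 0.076] [258.8 184.7]
[0.513, -0.021, 0.06] [258.8 179.8]
[0.61, -0.27, 0.04] [325.9 342. ]
[0.405, -0.249, 0.042] [182.1 332.6]
```

View pics/w1.png

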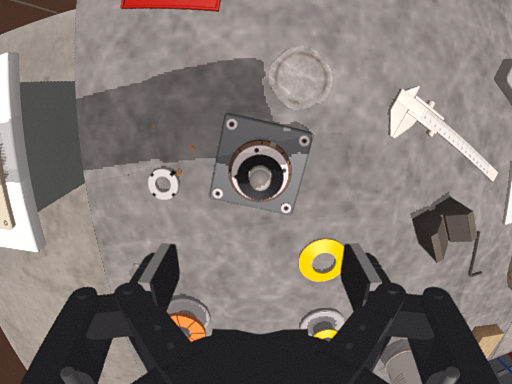

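The wrist view shows the hub at (260,178), with the black ring around the bright nose, the nut at (163,184), and the fingers at both lower sides. Next I'll get a fine position from the black ring.

```bash
python3 - <<'E'
from h import *
d=np.load("w1.npz");p={k:d[k] for k in("mtx","R","t")};im=d["im"]
g=cv2.cvtColor(im,cv2.COLOR_RGB2GRAY);m=((g<55)*255).astype(np.uint8)
m[:, :215]=0;m[:,310:]=0;m[:125]=0;m[225:]=0
cs,_=cv2.findContours(m,cv2.RETR_EXTERNAL,cv2.CHAIN_APPROX_NONE)
for c in cs:
    if cv2.contourArea(c)<150: continue
    q=np.array([plane(p,x,.0595,True) for x in c.reshape(-1,2)+0.],np.float32)*1000
    print(cv2.boundingRect(c),cv2.fitEllipse(cv2.convexHull(q)))
sc=[(231.5,124.5),(304.5,141),(218,194),(286.5,209)];print(np.mean([plane(p,s,.015,True) for s in sc],0))
hsv=cv2.cvtColor(im,cv2.COLOR_RGB2HSV);m=((g>170)&(hsv[...,1]<60)).astype(np.uint8)
m[:, :225]=0;m[:,297:]=0;m[:135]=0;m[205:]=0
pts=cv2.findNonZero(m).reshape(-1,2);q=np.array([plane(p,x,.044,True) for x in pts+0.],np.float32)*1000
q=q[np.hypot(*(q-[513,-21]).T)<33];print("flange",cv2.fitEllipse(cv2.convexHull(q)))
E
```

```text
(235, 155, 48, 42) ((513.6505126953125, -18.005168914794922), (43.077816009521484, 45.28643035888672), 86.42273712158203)
[ 0.51443371 -0.0206879 ]
flange ((513.836669921875, -19.177541732788086), (57.32322692871094, 57.56841278076172), 44.25004196166992)
```

Request:
{"fn": "carry_out", "kwargs": {
  "commands": [
    [[0,0,0.7,0,0,0],[0,0,0.7,0,0,0],[0,0,0.7,0,0,0],[0,0,0.7,0,0,0],[0,0,0.5,0,0,0],[0,0,0.33,0,0,0],[0,0,0,0,0,0],[0,0,0,0,0,0]]
  ]
}}

```text
clock: 3.57
position: [0.5131, -0.023, 0.0465]
ee_rot: [0.708, 0.707, -0.0, -0.0]
ft_force: [1.1, 0.7, 0.7]
grip_width: 1.004
grasp_force: 0.0
```

Request:
{"fn": "carry_out", "kwargs": {
  "commands": [
    [[0,0,0,0,0,0],[0,0,0,0,0,0],[0,0,0,0,0,0],[0,0,0,0,0,0],[0,0,0,0,0,0],[0,0,0,0,0,0],[0,0,0,0,0,0],[0,0,0,0,0,0]]
  ],
  "hand": 1,
  "force": 30
}}

```text
clock: 4.23
position: [0.5136, -0.0231, 0.0469]
ee_rot: [0.707, 0.707, 0.0, 0.001]
ft_force: [-1.1, -0.8, 7.3]
grip_width: 0.521
grasp_force: 30.0
```

```bash
python3 - <<'E'
from h import *
im=camera("wrist");a=im[90:340,130:400];cv2.imwrite("pics/w2.png",cv2.resize(a,(648,600),interpolation=cv2.INTER_CUBIC)[:,:,::-1])
E
```

```text
(no output)
```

View pics/w2.png

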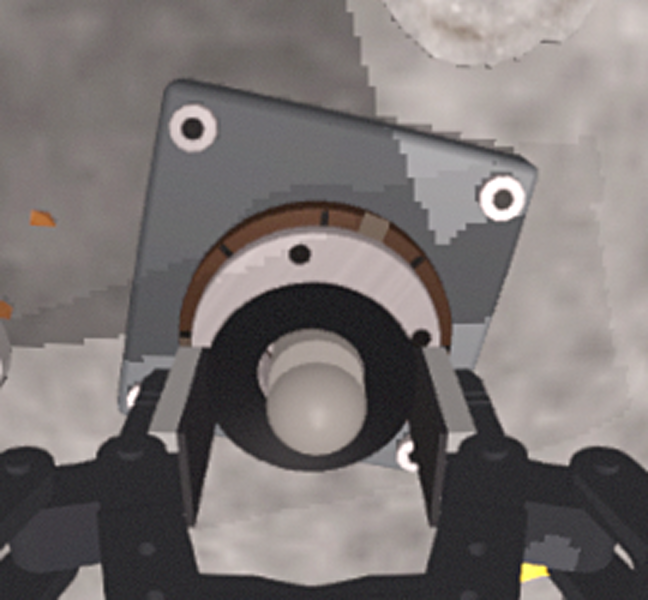

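The grip holds the black spring by its rim, with the spring at (312,375) between the pads. Width 0.52 is about 44 mm.

Request:
{"fn": "carry_out", "kwargs": {
  "commands": [
    [[0,0,-0.5,0,0,0],[0,0,-0.8,0,0,0],[0,0,-0.8,0,0,0],[0,0,-0.8,0,0,0],[0,0,-0.8,0,0,0],[-0.79,0.24,0,0,0,0],[-0.79,0.24,0,0,0,0],[-0.79,0.24,0,0,0,0],[-0.79,0.24,0,0,0,0],[-0.79,0.24,0,0,0,0],[-0.79,0.24,0,0,0,0],[-0.79,0.24,0,0,0,0],[-0.79,0.24,0,0,0,0],[-0.79,0.24,0,0,0,0],[-0.79,0.24,0,0,0,0],[0,0,0,0,0,0],[0,0,0,0,0,0],[0,0,0,0,0,0]]
  ]
}}

```text
clock: 5.78
position: [0.6091, -0.3381, 0.1937]
ee_rot: [0.707, 0.707, 0.0, -0.0]
ft_force: [-0.2, 0.3, 0.4]
grip_width: 0.52
grasp_force: 32.0
```

```bash
cat >> h.py <<'E'
def fit(p,c,z):
    q=np.array([plane(p,x,z,True) for x in cv2.convexHull(c).reshape(-1,2)+0.],np.float32)*1000
    return [np.round(v,1) for v in cv2.fitEllipse(q)]
def shot(name):
    o=get_obs();p=camera_params("wrist");im=camera("wrist");cv2.imwrite(f"pics/{name}.png",im[:,:,::-1]);np.savez(name+".npz",im=im,**p)
    print(np.round(o["position"],4),"t",o["clock"],"w",o["grip_width"]);return p,im
E
python3 - <<'E'
from h import *
p,im=shot("w3")
for z,n,lo,hi in((.036,"yel",(20,120,120),(32,255,255)),(.041,"new",(5,120,150),(17,255,255))):
    for c in blobs(im,lo,hi,150)[:4]:print(n,cv2.boundingRect(c),fit(p,c,z))
E
```

```text
[ 0.6091 -0.3381  0.1937] t 5.7833 w 0.5201071882979851
yel (239, 84, 45, 44) [array([ 609.4, -269.2]), array([44.9, 45. ]), np.float64(19.0)]
yel (221, 0, 60, 29) [array([ 598.8, -159.5]), array([59.2, 59.8]), np.float64(147.9)]
yel (333, 72, 29, 31) [array([ 698. , -247.1]), array([31.8, 31.9]), np.float64(102.3)]
new (56, 69, 46, 45) [array([ 403.9, -246.4]), array([63.6, 66.2]), np.float64(75.4)]
new (404, 223, 30, 50) [array([ 812.5, -435.3]), array([44.6, 72.7]), np.float64(14.1)]
new (56, 102, 40, 25) [array([ 397.9, -265.1]), array([27.2, 56.6]), np.float64(72.0)]
new (443, 268, 31, 49) [array([ 912.8, -523.2]), array([52.2, 92.3]), np.float64(179.9)]
```

View pics/w3.png

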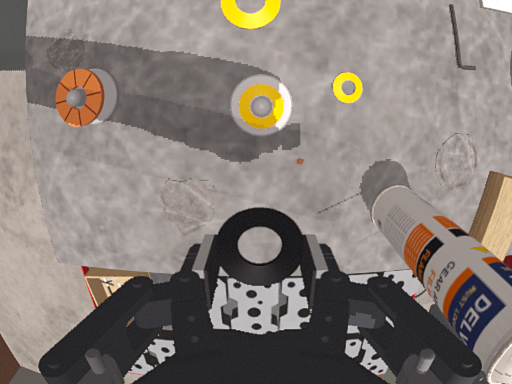

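The held black spring shows at (260,240), the post with the yellow ring at (261,106), the new lining at (79,97), and the decoys at (250,5) and (347,87). Next I'll work out the offset of the held spring's bore from the pin.

```bash
python3 - <<'E'
from h import *
d=np.load("w3.npz");p={k:d[k] for k in("mtx","R","t")};im=d["im"];g=cv2.cvtColor(im,cv2.COLOR_RGB2GRAY)
m=((g>90)*255).astype(np.uint8);n,l,s,c=cv2.connectedComponentsWithStats(m);k=l[244,260];print(s[k])
cs,_=cv2.findContours((l==k).astype(np.uint8),cv2.RETR_EXTERNAL,cv2.CHAIN_APPROX_NONE);print("bore",fit(p,cs[0],.2025))
print("nose",plane(p,(261,106),.047,True))
hsv=cv2.cvtColor(im,cv2.COLOR_RGB2HSV);m=cv2.inRange(hsv,(20,120,120),(32,255,255))[86:128,240:284]
m2=255-m;n,l,s,c=cv2.connectedComponentsWithStats(m2);k=l[20,21];print(s[k],c[k]+[240,86],plane(p,c[k]+[240,86],.047,True))
E
```

```text
[ 238  227   44   37 1268]
bore [array([ 608.3, -333. ]), array([21.8, 22.6]), np.float64(101.4)]
nose [ 0.60957777 -0.26895874]
[  9   9  24  23 438] [260.84474886 105.98173516] [ 0.60942768 -0.26894111]
```

Request:
{"fn": "carry_out", "kwargs": {
  "commands": [
    [[0.8,0.025,0,0,0,0],[0.83,0,0,0,0,0],[0,0,0,0,0,0],[0,0,0.8,0,0,0],[0,0,0.8,0,0,0],[0,0,0.8,0,0,0],[0,0,0.8,0,0,0],[0,0,0.32,0,0,0],[0,0,0,0,0,0],[0,0,0,0,0,0],[0,0,0,0,0,0]]
  ]
}}

```text
clock: 6.75
position: [0.6114, -0.2738, 0.0559]
ee_rot: [0.707, 0.707, 0.001, 0.002]
ft_force: [-0.2, -0.4, 1.1]
grip_width: 0.517
grasp_force: 32.0
```

```bash
python3 - <<'E'
from h import *
p,im=shot("w4")
a=im[130:300,170:350];cv2.imwrite("pics/w4c.png",cv2.resize(a,(635,600),interpolation=cv2.INTER_CUBIC)[:,:,::-1])
E
```

```text
[ 0.6114 -0.2738  0.0559] t 6.75 w 0.5172958597430934
```

View pics/w4c.png

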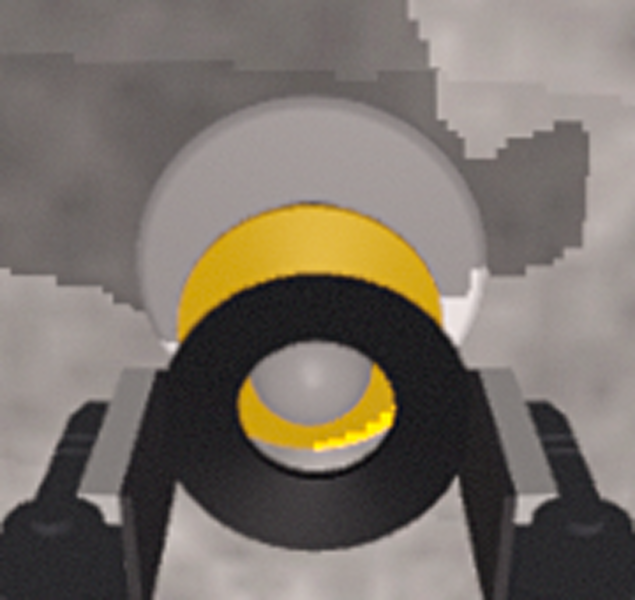

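The bore rim is at crop (317,407) and the pin nose shows inside it at (311,380). Both are close to aligned, so I'll compute the residual.

```bash
python3 - <<'E'
from h import *
d=np.load("w4.npz");p={k:d[k] for k in("mtx","R","t")};s=180/635.
f=lambda u,v:(170+u*s,130+v*s)
# bore visible edges: top (far, +y) row 340, bottom row 477, left 238, right 397
for z in(.062,.0635,.065):
    e=[plane(p,f(*q),z,True)*1000 for q in((317,340),(317,477),(238,405),(397,405))];print(z,np.round(e,1).tolist())
# nose sphere silhouette left 249 right 372 bottom 427
for z in(.047,.050):print(z,[np.round(plane(p,f(*q),z,True)*1000,1).tolist() for q in((249,375),(372,375),(311,427),(311,376))])
c,dd=ray(p,f(311,427),True);dd/=np.linalg.norm(dd);
for y in(-.272,-.271,-.270,-.269,-.268,-.267):
    C=np.array([.6095,y,.047]);print(y,np.linalg.norm(np.cross(C-c,dd)))
E
```

```text
0.062 [[610.9, -258.9], [611.0, -282.7], [599.1, -269.8], [623.0, -269.8]]
0.0635 [[610.9, -258.2], [611.0, -281.7], [599.2, -269.0], [622.8, -269.0]]
0.065 [[610.9, -257.5], [611.0, -280.7], [599.4, -268.1], [622.7, -268.2]]
0.047 [[599.9, -272.5], [620.0, -272.5], [610.0, -282.3], [610.0, -272.6]]
0.05 [[600.1, -270.9], [619.8, -270.9], [610.0, -280.6], [610.0, -271.1]]
-0.272 0.008951678753435926
-0.271 0.009813990642703618
-0.27 0.010676517371320946
-0.269 0.011539210763299532
-0.268 0.012402036039064838
-0.267 0.013264967463336054
```

Request:
{"fn": "carry_out", "kwargs": {
  "commands": [
    [[-0.04,-0.025,0,0,0,0],[0,0,0,0,0,0],[0,0,0.1,0,0,0],[0,0,0.1,0,0,0],[0,0,0.1,0,0,0],[0,0,0.1,0,0,0],[0,0,0.08,0,0,0],[0,0,0,0,0,0],[0,0,0,0,0,0],[0,0,0,0,0,0]]
  ]
}}

```text
clock: 7.63
position: [0.6092, -0.275, 0.0341]
ee_rot: [0.707, 0.707, 0.0, -0.0]
ft_force: [0.7, 1.9, 1.8]
grip_width: 0.519
grasp_force: 33.3
```

Request:
{"fn": "carry_out", "kwargs": {
  "commands": [
    [[0,0,0.03,0,0,0],[0,0,0,0,0,0],[0,0,0,0,0,0]]
  ]
}}

```text
clock: 7.88
position: [0.6093, -0.275, 0.0338]
ee_rot: [0.707, 0.707, 0.0, 0.0]
ft_force: [-3.5, 3.1, 9.4]
grip_width: 0.515
grasp_force: 36.7
```

Request:
{"fn": "carry_out", "kwargs": {
  "commands": [
    [[0,0,0,0,0,0],[0,0,0,0,0,0],[0,0,0,0,0,0],[0,0,0,0,0,0],[0,0,-0.5,0,0,0],[0,0,-0.8,0,0,0],[0,0,-0.8,0,0,0],[0,0,-0.8,0,0,0],[0,0,-0.8,0,0,0],[0,0,0,0,0,0],[0,0,0,0,0,0]]
  ],
  "hand": -1
}}

```text
clock: 8.8
position: [0.61, -0.2757, 0.183]
ee_rot: [0.707, 0.707, 0.001, 0.002]
ft_force: [-0.1, 0.1, -1.3]
grip_width: 1.001
grasp_force: 0.0
```

```bash
python3 - <<'E'
from h import *
p,im=shot("w5")
print(proj(p,[.6094,-.269,.046],True))
c=proj(p,[.6094,-.269,.046],True).astype(int)
g=cv2.cvtColor(im,cv2.COLOR_RGB2GRAY);m=((g<60)*255).astype(np.uint8);w=np.zeros_like(m);w[c[1]-40:c[1]+40,c[0]-45:c[0]+45]=1;m*=w
for k in blobs(cv2.cvtColor(m,cv2.COLOR_GRAY2RGB),(0,0,200),(180,255,255),150):print(cv2.boundingRect(k),fit(p,k,.0455))
print([ (cv2.boundingRect(k)) for k in blobs(im,(20,120,120),(32,255,255),5)[:4]])
a=im[c[1]-60:c[1]+60,c[0]-80:c[0]+80];cv2.imwrite("pics/w5c.png",cv2.resize(a,(640,480),interpolation=cv2.INTER_CUBIC)[:,:,::-1])
E
```

```text
[ 0.61   -0.2757  0.183 ] t 8.8 w 1.00114687933165
[259.27694709 170.36427168]
(237, 149, 45, 42) [array([ 608.8, -269.9]), array([43.9, 44.4]), np.float64(80.5)]
[(218, 23, 62, 59), (332, 126, 29, 31), (243, 147, 40, 22), (461, 313, 8, 8)]
```

View pics/w5c.png

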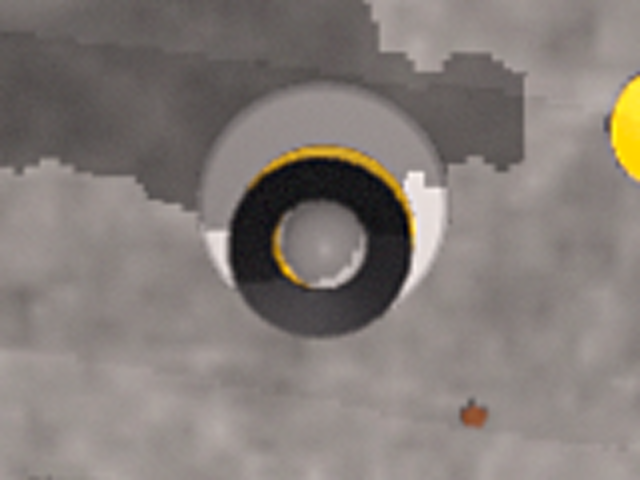

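The black ring sits concentric over the pin at crop (322,245), with only a thin crescent of yellow beneath, so it is parked. Next, the pressure plate.

Request:
{"fn": "carry_out", "kwargs": {
  "commands": [
    [[0.8,-0.3,0,0,0,0],[0.8,-0.3,0,0,0,0],[0.8,-0.3,0,0,0,0],[0.8,-0.3,0,0,0,0],[0.8,-0.3,0,0,0,0],[0.8,-0.3,0,0,0,0],[0.8,-0.3,0,0,0,0],[0.8,-0.28,0,0,0,0],[0,0,0,0,0,0],[0,0,0,0,0,0],[0,0,0,0,0,0]]
  ]
}}

```text
clock: 9.77
position: [0.5134, -0.0201, 0.18]
ee_rot: [0.707, 0.707, -0.001, -0.0]
ft_force: [-0.2, -0.8, 0.6]
grip_width: 1.001
grasp_force: 0.0
```

```bash
python3 - <<'E'
from h import *
p,im=shot("w6");g=cv2.cvtColor(im,cv2.COLOR_RGB2GRAY);hsv=cv2.cvtColor(im,cv2.COLOR_RGB2HSV)
c=proj(p,[.5138,-.019,.044],True).astype(int);print(c)
m=((g>160)&(hsv[...,1]<60)).astype(np.uint8);pts=cv2.findNonZero(m).reshape(-1,2)
q=np.array([plane(p,x,.044,True) for x in pts[np.hypot(*(pts-c).T)<60]+0.],np.float32)*1000
r=np.hypot(*(q-[513.8,-19]).T);q=q[r<33];print("flange",cv2.fitEllipse(cv2.convexHull(q)))
m=cv2.inRange(hsv,(0,50,30),(15,255,140));pts=cv2.findNonZero(m).reshape(-1,2)
q=np.array([plane(p,x,.038,True) for x in pts[np.hypot(*(pts-c).T)<60]+0.],np.float32)*1000
q=q[np.hypot(*(q-[513.8,-19]).T)<37];print("worn",len(q),cv2.fitEllipse(cv2.convexHull(q)))
a=im[c[1]-60:c[1]+60,c[0]-80:c[0]+80];cv2.imwrite("pics/w6c.png",cv2.resize(a,(640,480),interpolation=cv2.INTER_CUBIC)[:,:,::-1])
E
```

```text
[ 0.5134 -0.0201  0.18  ] t 9.7667 w 1.0010696927037452
[260 176]
flange ((513.8156127929688, -19.268056869506836), (57.28917694091797, 57.62485122680664), 15.919384002685547)
worn 536 ((513.736572265625, -18.52875328063965), (65.54208374023438, 66.60484313964844), 172.9088134765625)
```

View pics/w6c.png

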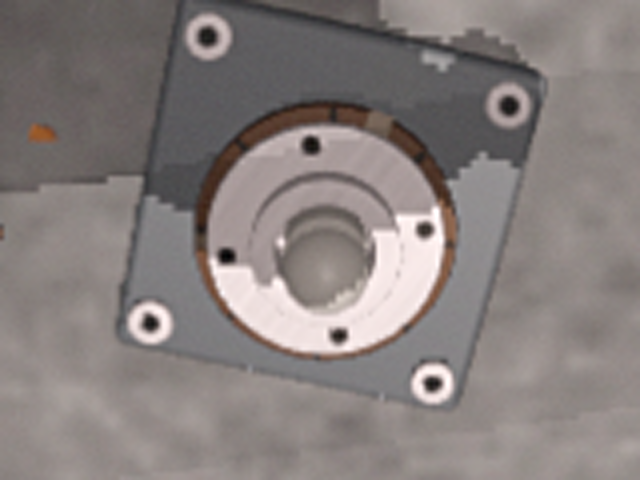

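The plate is bright and fully exposed at (325,240), with the worn lining's brown rim around it. Descending onto the boss.

Request:
{"fn": "carry_out", "kwargs": {
  "commands": [
    [[0,0,0.8,0,0,0],[0,0,0.8,0,0,0],[0,0,0.8,0,0,0],[0,0,0.6,0,0,0],[0,0,0.38,0,0,0],[0,0,0,0,0,0],[0,0,0,0,0,0],[0,0,0,0,0,0]]
  ]
}}

```text
clock: 10.48
position: [0.5146, -0.0198, 0.0466]
ee_rot: [0.707, 0.707, 0.0, 0.0]
ft_force: [0.1, -0.5, -0.1]
grip_width: 0.999
grasp_force: 0.0
```

Request:
{"fn": "carry_out", "kwargs": {
  "commands": [
    [[0,0,0,0,0,0],[0,0,0,0,0,0],[0,0,0,0,0,0],[0,0,0,0,0,0],[0,0,0,0,0,0],[0,0,0,0,0,0],[0,0,0,0,0,0],[0,0,0,0,0,0],[0,0,0,0,0,0]]
  ],
  "hand": 1,
  "force": 60
}}

```text
clock: 11.23
position: [0.5141, -0.0194, 0.0464]
ee_rot: [0.707, 0.707, 0.0, 0.0]
ft_force: [-1.9, -0.3, 7.4]
grip_width: 0.387
grasp_force: 59.0
```

Request:
{"fn": "carry_out", "kwargs": {
  "commands": [
    [[0,0,-0.4,0,0,0],[0,0,-0.8,0,0,0],[0,0,-0.8,0,0,0],[0,0,-1,0,0,0],[0.77,0.21,0,0,0,0],[0.77,0.21,0,0,0,0],[0.77,0.21,0,0,0,0],[0.77,0.21,0,0,0,0],[0.77,0.21,0,0,0,0],[0.77,0.21,0,0,0,0],[0.77,0.21,0,0,0,0],[0.77,0.21,0,0,0,0],[0.77,0.21,0,0,0,0],[0,0,0,0,0,0],[0,0,0.8,0,0,0],[0,0,0.8,0,0,0],[0,0,0.8,0,0,0],[0,0,0.6,0,0,0],[0,0,0.4,0,0,0],[0,0,0,0,0,0]]
  ]
}}

```text
clock: 12.9
position: [0.5874, 0.2566, 0.026]
ee_rot: [0.707, 0.707, -0.003, -0.001]
ft_force: [-1.0, -0.7, -1.3]
grip_width: 0.392
grasp_force: 62.0
```

Request:
{"fn": "carry_out", "kwargs": {
  "commands": [
    [[0,0,0.2,0,0,0],[0,0,0.15,0,0,0],[0,0,0,0,0,0],[0,0,0,0,0,0]]
  ]
}}

```text
clock: 13.23
position: [0.5898, 0.2581, 0.0165]
ee_rot: [0.707, 0.707, 0.0, 0.0]
ft_force: [-0.2, 0.3, -1.0]
grip_width: 0.39
grasp_force: 62.1
```

Request:
{"fn": "carry_out", "kwargs": {
  "commands": [
    [[0,0,0.1,0,0,0],[0,0,0.02,0,0,0],[0,0,0,0,0,0],[0,0,0,0,0,0]]
  ]
}}

```text
clock: 13.57
position: [0.5903, 0.2584, 0.0121]
ee_rot: [0.707, 0.707, 0.001, 0.001]
ft_force: [-0.2, -0.5, 4.8]
grip_width: 0.381
grasp_force: 62.9
```

Request:
{"fn": "carry_out", "kwargs": {
  "commands": [
    [[0,0,0,0,0,0],[0,0,0,0,0,0],[0,0,0,0,0,0],[0,0,0,0,0,0],[0,0,-0.5,0,0,0],[0,0,-0.8,0,0,0],[0,0,-0.8,0,0,0],[0,0,-0.8,0,0,0],[0,0,-0.8,0,0,0],[0,0,-0.5,0,0,0],[0,0,0,0,0,0],[0,0,0,0,0,0]]
  ],
  "hand": -1
}}

```text
clock: 14.57
position: [0.5898, 0.2581, 0.1799]
ee_rot: [0.707, 0.707, 0.001, 0.001]
ft_force: [0.5, -0.6, -1.0]
grip_width: 0.998
grasp_force: 0.0
```

```bash
python3 - <<'E'
from h import *
p,im=shot("w7");g=cv2.cvtColor(im,cv2.COLOR_RGB2GRAY)
m=cv2.inRange(cv2.cvtColor(im,cv2.COLOR_RGB2HSV),(100,120,40),(125,255,255))
c=max(blobs(im,(100,120,40),(125,255,255),500),key=cv2.contourArea)
q=np.array([plane(p,x,.0055,True) for x in c.reshape(-1,2)+0.],np.float32)*1000;print("tray",cv2.minAreaRect(q))
f=np.zeros_like(m);cv2.drawContours(f,[cv2.convexHull(c)],-1,255,-1);f=cv2.erode(f,np.ones((9,9)));pl=cv2.bitwise_and(f,cv2.bitwise_not(m))
cs,_=cv2.findContours(pl,cv2.RETR_EXTERNAL,cv2.CHAIN_APPROX_NONE);k=max(cs,key=cv2.contourArea);print(cv2.boundingRect(k),"plate",fit(p,k,.009))
E
```

```text
[0.5898 0.2581 0.1799] t 14.5667 w 0.9982149544817763
tray ((589.7366943359375, 260.9755859375), (118.98639678955078, 119.40447998046875), 89.95220184326172)
(232, 141, 55, 54) plate [array([589.2, 258.8]), array([59.6, 60.2]), np.float64(3.8)]
```

Request:
{"fn": "carry_out", "kwargs": {
  "commands": [
    [[-0.77,-0.21,0,0,0,0],[-0.77,-0.21,0,0,0,0],[-0.77,-0.21,0,0,0,0],[-0.77,-0.21,0,0,0,0],[-0.77,-0.21,0,0,0,0],[-0.77,-0.21,0,0,0,0],[-0.77,-0.21,0,0,0,0],[-0.77,-0.21,0,0,0,0],[-0.77,-0.21,0,0,0,0],[0,0,0,0,0,0],[0,0,0,0,0,0],[0,0,0.8,0,0,0],[0,0,0.8,0,0,0],[0,0,0.8,0,0,0],[0,0,0.8,0,0,0],[0,0,0.5,0,0,0],[0,0,0.37,0,0,0],[0,0,0,0,0,0],[0,0,0,0,0,0]]
  ]
}}

```text
clock: 16.2
position: [0.5131, -0.0178, 0.0153]
ee_rot: [0.706, 0.708, -0.0, -0.001]
ft_force: [0.9, 0.2, 0.4]
grip_width: 1.001
grasp_force: 0.0
```

Request:
{"fn": "carry_out", "kwargs": {
  "commands": [
    [[0,0,0,0,0,0],[0,0,0,0,0,0],[0,0,0,0,0,0],[0,0,0,0,0,0],[0,0,0,0,0,0],[0,0,0,0,0,0],[0,0,0,0,0,0]]
  ],
  "hand": 1,
  "force": 50
}}

```text
clock: 16.78
position: [0.515, -0.0189, 0.0178]
ee_rot: [0.707, 0.707, 0.001, 0.001]
ft_force: [-1.1, 1.4, 6.7]
grip_width: 0.753
grasp_force: 53.9
```

Request:
{"fn": "carry_out", "kwargs": {
  "commands": [
    [[0,0,-0.4,0,0,0],[0,0,-0.8,0,0,0],[0,0,-0.8,0,0,0],[0,0,-1,0,0,0],[0.76,-0.3,0,0,0,0],[0.76,-0.3,0,0,0,0],[0.76,-0.3,0,0,0,0],[0.76,-0.3,0,0,0,0],[0.76,-0.3,0,0,0,0],[0.76,-0.3,0,0,0,0],[0.76,-0.3,0,0,0,0],[0.76,-0.3,0,0,0,0],[0,0,0,0,0,0],[0,0,0,0,0,0],[0,0,0.8,0,0,0],[0,0,0.8,0,0,0],[0,0,0.8,0,0,0],[0,0,0.6,0,0,0],[0,0,0.3,0,0,0],[0,0,0,0,0,0]]
  ]
}}

```text
clock: 18.45
position: [0.4169, 0.2223, 0.0023]
ee_rot: [0.707, 0.707, -0.002, -0.001]
ft_force: [-0.2, -0.7, -0.5]
grip_width: 0.757
grasp_force: 56.1
```

```bash
python3 - <<'E'
from h import *
o=get_obs();print(o["position"],o["grip_width"],o["ft_force"])
im=camera("side");a=im[110:230,150:330];cv2.imwrite("pics/s1.png",cv2.resize(a,(720,480),interpolation=cv2.INTER_CUBIC)[:,:,::-1])
E
```

```text
[0.41686955 0.22234174 0.00228097] 0.7569001827913876 [-0.20184772 -0.74789045 -0.5498529 ]
```

View pics/s1.png

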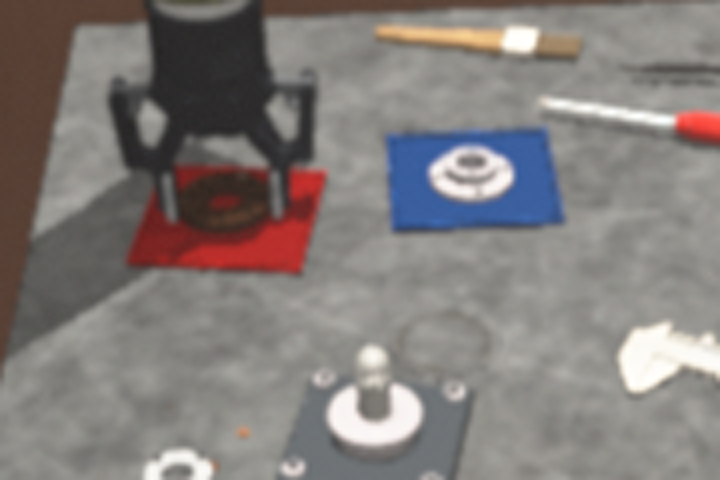

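The worn lining hovers centred over the red tray at (225,200), the plate lies flat in the blue tray at (472,172), and the hub is bare. Lowering gently.

Request:
{"fn": "carry_out", "kwargs": {
  "commands": [
    [[0,0,0.05,0,0,0],[0,0,0.05,0,0,0],[0,0,0,0,0,0]]
  ]
}}

```text
clock: 18.75
position: [0.4187, 0.2239, 0.001]
ee_rot: [0.707, 0.707, 0.001, 0.001]
ft_force: [-0.0, 0.2, -1.5]
grip_width: 0.754
grasp_force: 56.1
```

Request:
{"fn": "carry_out", "kwargs": {
  "commands": [
    [[0,0,0.04,0,0,0],[0,0,0,0,0,0],[0,0,0,0,0,0]]
  ]
}}

```text
clock: 19.0
position: [0.418, 0.2238, -0.0012]
ee_rot: [0.707, 0.707, 0.0, 0.0]
ft_force: [0.6, -1.2, -0.8]
grip_width: 0.753
grasp_force: 56.1
```

Request:
{"fn": "carry_out", "kwargs": {
  "commands": [
    [[0,0,0.06,0,0,0],[0,0,0,0,0,0],[0,0,0,0,0,0]]
  ]
}}

```text
clock: 19.25
position: [0.4182, 0.224, -0.003]
ee_rot: [0.707, 0.707, 0.0, 0.001]
ft_force: [-3.8, -3.8, 15.8]
grip_width: 0.756
grasp_force: 65.2
```

Request:
{"fn": "carry_out", "kwargs": {
  "commands": [
    [[0,0,0.05,0,0,0],[0,0,0,0,0,0],[0,0,0,0,0,0]]
  ]
}}

```text
clock: 19.5
position: [0.4183, 0.224, -0.0032]
ee_rot: [0.707, 0.707, -0.001, 0.001]
ft_force: [-15.7, -11.1, 51.6]
grip_width: 0.755
grasp_force: 84.5
```

Contact at TCP z = -0.003 puts the tips 6 mm behind the TCP at this opening. I'll back off slightly, open part way, and lift.

Request:
{"fn": "carry_out", "kwargs": {
  "commands": [
    [[0,0,-0.07,0,0,0],[0,0,0,0,0,0],[0,0,0,0,0,0]]
  ]
}}

```text
clock: 19.75
position: [0.4181, 0.224, -0.003]
ee_rot: [0.707, 0.707, 0.0, 0.0]
ft_force: [-2.1, -0.9, 8.5]
grip_width: 0.755
grasp_force: 61.5
```

Request:
{"fn": "carry_out", "kwargs": {
  "commands": [
    [[0,0,0,0,0,0],[0,0,0,0,0,0],[0,0,0,0,0,0],[0,0,0,0,0,0],[0,0,-0.4,0,0,0],[0,0,-0.8,0,0,0],[0,0,-0.8,0,0,0],[0,0,-0.8,0,0,0],[0,0,-0.8,0,0,0],[0,0,-0.8,0,0,0],[0,0,0,0,0,0],[0,0,0,0,0,0]]
  ],
  "hand": -0.82
}}

```text
clock: 20.75
position: [0.4188, 0.2241, 0.1742]
ee_rot: [0.707, 0.707, 0.001, 0.001]
ft_force: [-0.5, 0.1, -0.7]
grip_width: 0.911
grasp_force: 0.0
```

```bash
python3 - <<'E'
from h import *
p,im=shot("w8")
c=blobs(im,(0,150,60),(8,255,255),500)[0]
q=np.array([plane(p,x,.0055,True) for x in c.reshape(-1,2)+0.],np.float32)*1000;print("tray",cv2.minAreaRect(q))
m=np.zeros(im.shape[:2],np.uint8);cv2.drawContours(m,[cv2.convexHull(c)],-1,255,-1);m=cv2.erode(m,np.ones((9,9)))
g=cv2.inRange(cv2.cvtColor(im,cv2.COLOR_RGB2HSV),(0,150,60),(8,255,255));cs,_=cv2.findContours(cv2.bitwise_and(m,255-g),cv2.RETR_EXTERNAL,cv2.CHAIN_APPROX_NONE)
for k in cs:
    if cv2.contourArea(k)>300:print("worn",cv2.boundingRect(k),fit(p,k,.011))
E
```

```text
[0.4188 0.2241 0.1742] t 20.75 w 0.9109713967088504
tray ((417.84259033203125, 225.70408630371094), (119.71711730957031, 119.58378601074219), 81.38954162597656)
worn (228, 140, 61, 60) [array([417.3, 224.2]), array([64.9, 66.3]), np.float64(163.3)]
```

Request:
{"fn": "carry_out", "kwargs": {
  "commands": [
    [[-0.91,0.25,0,0,0,0],[-0.91,0.25,0,0,0,0],[-0.91,0.25,0,0,0,0],[-0.91,0.25,0,0,0,0],[-0.91,0.25,0,0,0,0],[-0.91,0.25,0,0,0,0],[-0.91,-0.26,0,0,0,0],[-0.91,-0.26,0,0,0,0],[-0.91,-0.26,0,0,0,0],[-0.91,-0.26,0,0,0,0],[-0.91,-0.26,0,0,0,0],[-0.91,-0.26,0,0,0,0],[-0.9,-0.26,0,0,0,0],[0,0,0,0,0,0],[0,0,0,0,0,0],[0,0,0,0,0,0]]
  ],
  "hand": -1
}}

```text
clock: 22.13
position: [0.4047, -0.248, 0.1716]
ee_rot: [0.707, 0.707, 0.0, -0.001]
ft_force: [-0.4, 0.3, 0.8]
grip_width: 1.002
grasp_force: 0.0
```

```bash
python3 - <<'E'
from h import *
p,im=shot("w9")
m=cv2.inRange(cv2.cvtColor(im,cv2.COLOR_RGB2HSV),(3,100,80),(17,255,255));m=cv2.morphologyEx(m,cv2.MORPH_CLOSE,np.ones((7,7)))
cs,_=cv2.findContours(m,cv2.RETR_EXTERNAL,cv2.CHAIN_APPROX_NONE)
for k in cs:
    if cv2.contourArea(k)>600:print("new",cv2.boundingRect(k),fit(p,k,.042),fit(p,k,.040))
E
```

```text
[ 0.4047 -0.248   0.1716] t 22.1333 w 1.0018568327836845
new (227, 145, 69, 67) [array([ 404.8, -247.5]), array([66. , 67.1]), np.float64(4.9)] [array([ 404.8, -248. ]), array([66.5, 67.6]), np.float64(4.9)]
```

Request:
{"fn": "carry_out", "kwargs": {
  "commands": [
    [[0.03,0,0.8,0,0,0],[0,0,0.8,0,0,0],[0,0,0.8,0,0,0],[0,0,0.8,0,0,0],[0,0,0.55,0,0,0],[0,0,0,0,0,0],[0,0,0,0,0,0],[0,0,0,0,0,0]]
  ]
}}

```text
clock: 22.85
position: [0.4061, -0.2473, 0.0242]
ee_rot: [0.707, 0.708, 0.0, 0.001]
ft_force: [0.5, -0.3, 0.5]
grip_width: 0.996
grasp_force: 0.0
```

Request:
{"fn": "carry_out", "kwargs": {
  "commands": [
    [[0,0,0,0,0,0],[0,0,0,0,0,0],[0,0,0,0,0,0],[0,0,0,0,0,0],[0,0,0,0,0,0],[0,0,0,0,0,0]]
  ],
  "hand": 1,
  "force": 50
}}

```text
clock: 23.35
position: [0.4062, -0.2483, 0.025]
ee_rot: [0.707, 0.707, 0.0, 0.002]
ft_force: [-3.6, 2.3, 12.5]
grip_width: 0.757
grasp_force: 51.8
```

Request:
{"fn": "carry_out", "kwargs": {
  "commands": [
    [[0,0,-0.5,0,0,0],[0,0,-0.8,0,0,0],[0,0,-0.8,0,0,0],[0,0,-0.4,0,0,0],[0.82,0.39,0,0,0,0],[0.82,0.39,0,0,0,0],[0.82,0.39,0,0,0,0],[0.82,0.39,0,0,0,0],[0.82,0.39,0,0,0,0],[0.82,0.39,0,0,0,0],[0.79,0.38,0,0,0,0],[0,0,0,0,0,0],[0,0,0,0,0,0],[0,0,0,0,0,0],[0,0,0.5,0,0,0],[0,0,0.4,0,0,0],[0,0,0.4,0,0,0],[0,0,0.4,0,0,0],[0,0,0,0,0,0]]
  ]
}}

```text
clock: 24.93
position: [0.512, -0.021, 0.0527]
ee_rot: [0.708, 0.706, -0.001, -0.001]
ft_force: [0.0, -0.4, -2.0]
grip_width: 0.755
grasp_force: 56.5
```

Request:
{"fn": "carry_out", "kwargs": {
  "commands": [
    [[0,0,0.3,0,0,0],[0,0,0.3,0,0,0],[0,0,0.15,0,0,0],[0,0,0.1,0,0,0],[0,0,0,0,0,0],[0,0,0,0,0,0]]
  ]
}}

```text
clock: 25.43
position: [0.5138, -0.0196, 0.0212]
ee_rot: [0.707, 0.707, -0.0, 0.0]
ft_force: [-2.0, -0.6, 3.5]
grip_width: 0.753
grasp_force: 56.9
```

Request:
{"fn": "carry_out", "kwargs": {
  "commands": [
    [[0,0,0.03,0,0,0],[0,0,0,0,0,0],[0,0,0,0,0,0]]
  ]
}}

```text
clock: 25.68
position: [0.5139, -0.0197, 0.021]
ee_rot: [0.707, 0.707, -0.001, 0.0]
ft_force: [-8.5, -1.5, 19.6]
grip_width: 0.757
grasp_force: 58.3
```

Request:
{"fn": "carry_out", "kwargs": {
  "commands": [
    [[0,0,0,0,0,0],[0,0,0,0,0,0],[0,0,0,0,0,0],[0,0,0,0,0,0],[0,0,-0.5,0,0,0],[0,0,-0.8,0,0,0],[0,0,-0.8,0,0,0],[0,0,-0.8,0,0,0],[0,0,-0.8,0,0,0],[0,0,-0.3,0,0,0],[0,0,0,0,0,0],[0,0,0,0,0,0]]
  ],
  "hand": -1
}}

```text
clock: 26.68
position: [0.5139, -0.0195, 0.1797]
ee_rot: [0.707, 0.707, 0.0, 0.0]
ft_force: [-0.1, 0.4, -0.7]
grip_width: 0.998
grasp_force: 0.0
```

```bash
python3 - <<'E'
from h import *
p,im=shot("w10")
m=cv2.inRange(cv2.cvtColor(im,cv2.COLOR_RGB2HSV),(3,100,80),(17,255,255));m=cv2.morphologyEx(m,cv2.MORPH_CLOSE,np.ones((7,7)))
cs,_=cv2.findContours(m,cv2.RETR_EXTERNAL,cv2.CHAIN_APPROX_NONE)
for k in cs:
    if cv2.contourArea(k)>600:print("new",cv2.boundingRect(k),fit(p,k,.038))
c=proj(p,[.5138,-.019,.040],True).astype(int)
a=im[c[1]-60:c[1]+60,c[0]-80:c[0]+80];cv2.imwrite("pics/w10c.png",cv2.resize(a,(640,480),interpolation=cv2.INTER_CUBIC)[:,:,::-1])
E
```

```text
[ 0.5139 -0.0195  0.1797] t 26.6833 w 0.9977042770988337
new (227, 142, 66, 65) [array([513.2, -18.9]), array([66.1, 67.4]), np.float64(2.1)]
```

Request:
{"fn": "carry_out", "kwargs": {
  "commands": [
    [[0.77,0.21,0,0,0,0],[0.77,0.21,0,0,0,0],[0.77,0.21,0,0,0,0],[0.77,0.21,0,0,0,0],[0.77,0.21,0,0,0,0],[0.77,0.21,0,0,0,0],[0.77,0.21,0,0,0,0],[0.77,0.21,0,0,0,0],[0.77,0.21,0,0,0,0],[0,0,0,0,0,0],[0,0,0,0,0,0],[0,0,0.8,0,0,0],[0,0,0.8,0,0,0],[0,0,0.8,0,0,0],[0,0,0.8,0,0,0],[0,0,0.6,0,0,0],[0,0,0.4,0,0,0],[0,0,0,0,0,0],[0,0,0,0,0,0]]
  ]
}}

```text
clock: 28.32
position: [0.5892, 0.2571, 0.0113]
ee_rot: [0.707, 0.707, -0.001, -0.0]
ft_force: [0.3, -0.5, 0.1]
grip_width: 1.003
grasp_force: 0.0
```

Request:
{"fn": "carry_out", "kwargs": {
  "commands": [
    [[0,0,0,0,0,0],[0,0,0,0,0,0],[0,0,0,0,0,0],[0,0,0,0,0,0],[0,0,0,0,0,0],[0,0,0,0,0,0],[0,0,0,0,0,0],[0,0,0,0,0,0],[0,0,0,0,0,0]]
  ],
  "hand": 1,
  "force": 60
}}

```text
clock: 29.07
position: [0.5903, 0.2584, 0.0131]
ee_rot: [0.707, 0.707, 0.001, 0.0]
ft_force: [0.6, 0.6, 5.2]
grip_width: 0.386
grasp_force: 59.0
```

Request:
{"fn": "carry_out", "kwargs": {
  "commands": [
    [[0,0,-0.4,0,0,0],[0,0,-0.8,0,0,0],[0,0,-1,0,0,0],[0,0,-1,0,0,0],[-0.77,-0.21,0,0,0,0],[-0.77,-0.21,0,0,0,0],[-0.77,-0.21,0,0,0,0],[-0.77,-0.21,0,0,0,0],[-0.77,-0.21,0,0,0,0],[-0.77,-0.21,0,0,0,0],[-0.77,-0.21,0,0,0,0],[-0.77,-0.21,0,0,0,0],[-0.77,-0.21,0,0,0,0],[0,0,0,0,0,0],[0,0,0,0,0,0],[0,0,0,0,0,0],[0,0,0.4,0,0,0],[0,0,0.4,0,0,0],[0,0,0.3,0,0,0],[0,0,0,0,0,0]]
  ]
}}

```text
clock: 30.73
position: [0.5125, -0.018, 0.0937]
ee_rot: [0.706, 0.708, -0.001, -0.002]
ft_force: [-1.4, -0.6, -2.1]
grip_width: 0.386
grasp_force: 60.1
```

Request:
{"fn": "carry_out", "kwargs": {
  "commands": [
    [[0,0,0.2,0,0,0],[0,0,0.2,0,0,0],[0,0,0.2,0,0,0],[0,0,0,0,0,0],[0,0,0,0,0,0]]
  ]
}}

```text
clock: 31.15
position: [0.5136, -0.0193, 0.0714]
ee_rot: [0.707, 0.707, -0.0, -0.0]
ft_force: [-0.2, -0.2, -0.8]
grip_width: 0.39
grasp_force: 60.1
```

Request:
{"fn": "carry_out", "kwargs": {
  "commands": [
    [[0,0,0.2,0,0,0],[0,0,0.2,0,0,0],[0,0,0.12,0,0,0],[0,0,0.1,0,0,0],[0,0,0,0,0,0],[0,0,0,0,0,0]]
  ]
}}

```text
clock: 31.65
position: [0.5137, -0.0194, 0.0474]
ee_rot: [0.707, 0.707, -0.001, 0.0]
ft_force: [-5.9, -0.4, 10.3]
grip_width: 0.386
grasp_force: 61.6
```

Request:
{"fn": "carry_out", "kwargs": {
  "commands": [
    [[0,0,0,0,0,0],[0,0,0,0,0,0],[0,0,0,0,0,0],[0,0,0,0,0,0],[0,0,-0.6,0,0,0],[0,0,-0.8,0,0,0],[0,0,-1,0,0,0],[0,0,-1,0,0,0],[0,0,0,0,0,0],[0,0,0,0,0,0]]
  ],
  "hand": -1
}}

```text
clock: 32.48
position: [0.5151, -0.0194, 0.1851]
ee_rot: [0.707, 0.707, 0.001, 0.002]
ft_force: [-0.7, 0.8, -1.9]
grip_width: 1.005
grasp_force: 0.0
```

```bash
python3 - <<'E'
from h import *
p,im=shot("w11");g=cv2.cvtColor(im,cv2.COLOR_RGB2GRAY);hsv=cv2.cvtColor(im,cv2.COLOR_RGB2HSV)
c=proj(p,[.5138,-.019,.044],True).astype(int)
m=((g>160)&(hsv[...,1]<60)).astype(np.uint8);pts=cv2.findNonZero(m).reshape(-1,2)
q=np.array([plane(p,x,.044,True) for x in pts[np.hypot(*(pts-c).T)<60]+0.],np.float32)*1000
q=q[np.hypot(*(q-[513.8,-19]).T)<33];print("flange",cv2.fitEllipse(cv2.convexHull(q)))
a=im[c[1]-60:c[1]+60,c[0]-80:c[0]+80];cv2.imwrite("pics/w11c.png",cv2.resize(a,(640,480),interpolation=cv2.INTER_CUBIC)[:,:,::-1])
E
```

```text
[ 0.5151 -0.0194  0.1851] t 32.4833 w 1.0047411803875066
flange ((513.0909423828125, -18.659292221069336), (56.98367691040039, 57.34609603881836), 42.966495513916016)
```

View pics/w11c.png

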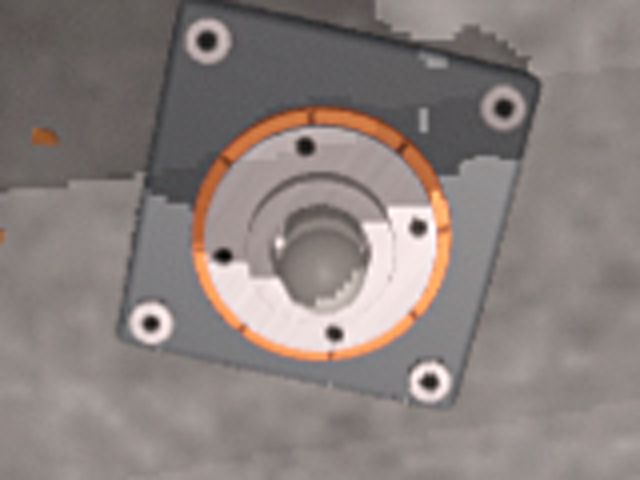

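Request:
{"fn": "carry_out", "kwargs": {
  "commands": [
    [[-0.78,0.3,0,0,0,0],[-0.78,0.3,0,0,0,0],[-0.78,0.3,0,0,0,0],[-0.78,0.3,0,0,0,0],[-0.78,0.3,0,0,0,0],[-0.78,0.3,0,0,0,0],[-0.78,0.3,0,0,0,0],[-0.81,0.28,0,0,0,0],[0,0,0,0,0,0],[0,0,0,0,0,0],[0,0,0,0,0,0]]
  ]
}}

```text
clock: 33.45
position: [0.6085, -0.2691, 0.1811]
ee_rot: [0.707, 0.707, -0.0, -0.001]
ft_force: [-1.2, -0.1, -0.1]
grip_width: 1.004
grasp_force: 0.0
```

```bash
python3 - <<'E'
from h import *
p,im=shot("w12");g=cv2.cvtColor(im,cv2.COLOR_RGB2GRAY)
c=proj(p,[.609,-.2699,.0455],True).astype(int)
m=((g<60)*255).astype(np.uint8);w=np.zeros_like(m);w[c[1]-40:c[1]+40,c[0]-45:c[0]+45]=1;m*=w
for k in blobs(cv2.cvtColor(m,cv2.COLOR_GRAY2RGB),(0,0,200),(180,255,255),150):print(cv2.boundingRect(k),fit(p,k,.0455))
E
```

```text
[ 0.6085 -0.2691  0.1811] t 33.45 w 1.003864066162717
(239, 157, 45, 42) [array([ 608.8, -270.1]), array([43.6, 44.5]), np.float64(41.5)]
```

The new lining's copper rim shows evenly around the plate, centred on the spindle at (320,240), so it is seated. Now the black spring, taken high on its rim so the yellow one stays.

Request:
{"fn": "carry_out", "kwargs": {
  "commands": [
    [[0,0,0.8,0,0,0],[0,0,0.8,0,0,0],[0,0,0.8,0,0,0],[0,0,0.8,0,0,0],[0,0,0.46,0,0,0],[0,0,0,0,0,0],[0,0,0,0,0,0],[0,0,0,0,0,0]]
  ]
}}

```text
clock: 34.17
position: [0.61, -0.2696, 0.0384]
ee_rot: [0.707, 0.707, 0.001, 0.001]
ft_force: [0.3, 0.5, 1.5]
grip_width: 1.002
grasp_force: 0.0
```

Request:
{"fn": "carry_out", "kwargs": {
  "commands": [
    [[0,0,0,0,0,0],[0,0,0,0,0,0],[0,0,0,0,0,0],[0,0,0,0,0,0],[0,0,0,0,0,0],[0,0,0,0,0,0],[0,0,0,0,0,0],[0,0,0,0,0,0]]
  ],
  "hand": 1,
  "force": 30
}}

```text
clock: 34.83
position: [0.6095, -0.2704, 0.0373]
ee_rot: [0.707, 0.707, 0.0, 0.001]
ft_force: [-1.0, 0.6, 5.7]
grip_width: 0.52
grasp_force: 30.0
```

Request:
{"fn": "carry_out", "kwargs": {
  "commands": [
    [[0,0,-0.3,0,0,0],[0,0,-0.6,0,0,0],[0,0,-0.8,0,0,0],[0,0,-0.8,0,0,0],[0,0,-0.5,0,0,0],[0,0,0,0,0,0],[0,0,0,0,0,0],[0,0,0,0,0,0]]
  ]
}}

```text
clock: 35.5
position: [0.6084, -0.2701, 0.1559]
ee_rot: [0.707, 0.707, -0.0, -0.001]
ft_force: [-0.3, -0.1, -0.5]
grip_width: 0.522
grasp_force: 31.4
```

```bash
python3 - <<'E'
from h import *
p,im=shot("w13");print([cv2.boundingRect(k) for k in blobs(im,(20,120,120),(32,255,255),20)[:6]],proj(p,[.609,-.27,.036],True))
cv2.imwrite("pics/w13c.png",cv2.resize(im[110:290,160:360],(640,576),interpolation=cv2.INTER_CUBIC)[:,:,::-1])
E
```

```text
[ 0.6084 -0.2701  0.1559] t 35.5 w 0.5219308706739908
[(216, 22, 68, 65), (238, 158, 49, 48), (340, 135, 31, 33), (468, 337, 15, 10)] [261.18585314 182.24864261]
```

View pics/w13c.png

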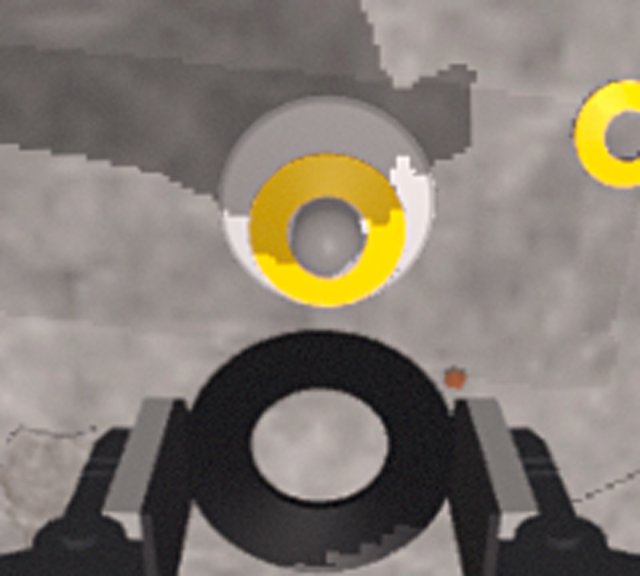

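The black spring alone is held at (320,445), and the yellow one stays on the post at (328,230). Next, the spindle nose position from the last hub shot.

```bash
python3 - <<'E'
from h import *
for nm in("w6","w11"):
    d=np.load(nm+".npz");p={k:d[k] for k in("mtx","R","t")};im=d["im"]
    c=proj(p,[.5138,-.019,.044],True).astype(int)
    f=lambda u,v:np.array((c[0]-80+u/4,c[1]-60+v/4))
    b,l,r=((323,312),(275,258),(372,258)) if nm=="w6" else ((322,313),(274,258),(370,258))
    o,dd=ray(p,f(*b),True);dd/=np.linalg.norm(dd)
    ys=np.arange(-.026,-.012,.0001);D=[np.linalg.norm(np.cross(np.array([.5135,y,.066])-o,dd)) for y in ys]
    k=[y for y,e in zip(ys,D) if abs(e-.010)<.0001]
    print(nm,np.round(k,4),"x",plane(p,f(*l),.066,True)[0],plane(p,f(*r),.066,True)[0])
E
```

```text
w6 [-0.0191 -0.019  -0.0189] x 0.5027066056401344 0.5246818139102949
w11 [-0.0195 -0.0194] x 0.50287856176664 0.5250342188660404
```

Request:
{"fn": "carry_out", "kwargs": {
  "commands": [
    [[0.78,-0.3,0,0,0,0],[0.78,-0.3,0,0,0,0],[0.78,-0.3,0,0,0,0],[0.78,-0.3,0,0,0,0],[0.78,-0.3,0,0,0,0],[0.78,-0.3,0,0,0,0],[0.78,-0.3,0,0,0,0],[0.81,-0.28,0,0,0,0],[0,0,0,0,0,0],[0,0,0,0,0,0],[0,0,0.7,0,0,0],[0,0,0.7,0,0,0],[0,0,0.6,0,0,0],[0,0,0,0,0,0],[0,0,0,0,0,0],[0,0,0,0,0,0]]
  ]
}}

```text
clock: 36.88
position: [0.5144, -0.0197, 0.0774]
ee_rot: [0.707, 0.707, 0.0, 0.0]
ft_force: [0.2, 0.2, 0.5]
grip_width: 0.518
grasp_force: 31.4
```

Request:
{"fn": "carry_out", "kwargs": {
  "commands": [
    [[0,0,0.1,0,0,0],[0,0,0.1,0,0,0],[0,0,0.1,0,0,0],[0,0,0.1,0,0,0],[0,0,0,0,0,0],[0,0,0,0,0,0]]
  ]
}}

```text
clock: 37.38
position: [0.5136, -0.0193, 0.0603]
ee_rot: [0.707, 0.707, -0.0, -0.0]
ft_force: [-0.9, 0.1, 0.1]
grip_width: 0.519
grasp_force: 31.4
```

No resistance, and the bore is now below the full-width spindle. Continuing down to the seat at TCP about 0.0513.

Request:
{"fn": "carry_out", "kwargs": {
  "commands": [
    [[0,0,0.1,0,0,0],[0,0,0.08,0,0,0],[0,0,0.05,0,0,0],[0,0,0,0,0,0],[0,0,0,0,0,0]]
  ]
}}

```text
clock: 37.8
position: [0.5138, -0.0193, 0.0513]
ee_rot: [0.707, 0.707, -0.0, 0.0]
ft_force: [-0.7, -0.6, 2.4]
grip_width: 0.515
grasp_force: 31.5
```

Request:
{"fn": "carry_out", "kwargs": {
  "commands": [
    [[0,0,0.02,0,0,0],[0,0,0,0,0,0],[0,0,0,0,0,0]]
  ]
}}

```text
clock: 38.05
position: [0.5139, -0.0193, 0.0508]
ee_rot: [0.707, 0.707, 0.0, 0.0]
ft_force: [-2.0, -1.0, 4.5]
grip_width: 0.516
grasp_force: 31.6
```

Request:
{"fn": "carry_out", "kwargs": {
  "commands": [
    [[0,0,0,0,0,0],[0,0,0,0,0,0],[0,0,0,0,0,0],[0,0,0,0,0,0],[0,0,-0.6,0,0,0],[0,0,-0.8,0,0,0],[0,0,-1,0,0,0],[0,0,-0.8,0,0,0],[0,0,0,0,0,0],[0,0,0,0,0,0]]
  ],
  "hand": -1
}}

```text
clock: 38.88
position: [0.5148, -0.0194, 0.1802]
ee_rot: [0.707, 0.707, 0.001, 0.002]
ft_force: [-0.6, -0.8, -0.7]
grip_width: 1.001
grasp_force: 0.0
```

```bash
python3 - <<'E'
from h import *
p,im=shot("w14");g=cv2.cvtColor(im,cv2.COLOR_RGB2GRAY)
c=proj(p,[.5138,-.019,.0595],True).astype(int)
m=((g<55)*255).astype(np.uint8);w=np.zeros_like(m);w[c[1]-32:c[1]+32,c[0]-32:c[0]+32]=1;m*=w
for k in blobs(cv2.cvtColor(m,cv2.COLOR_GRAY2RGB),(0,0,200),(180,255,255),150):print(cv2.boundingRect(k),fit(p,k,.0595))
E
```

```text
[ 0.5148 -0.0194  0.1802] t 38.8833 w 1.0007884090382173
(232, 159, 50, 43) [array([513. , -18.8]), array([43.5, 45.2]), np.float64(85.8)]
```

Request:
{"fn": "carry_out", "kwargs": {
  "commands": [
    [[-0.78,0.3,0,0,0,0],[-0.78,0.3,0,0,0,0],[-0.78,0.3,0,0,0,0],[-0.78,0.3,0,0,0,0],[-0.78,0.3,0,0,0,0],[-0.78,0.3,0,0,0,0],[-0.78,0.3,0,0,0,0],[-0.81,0.28,0,0,0,0],[0,0,0,0,0,0],[0,0,0,0,0,0],[0,0,0,0,0,0]]
  ]
}}

```text
clock: 39.85
position: [0.6085, -0.2691, 0.1767]
ee_rot: [0.707, 0.707, -0.0, -0.001]
ft_force: [0.3, 0.2, 0.2]
grip_width: 0.999
grasp_force: 0.0
```

```bash
python3 - <<'E'
from h import *
p,im=shot("w15")
for k in blobs(im,(20,110,90),(32,255,255),150)[:4]:print(cv2.boundingRect(k),fit(p,k,.0355))
E
```

```text
[ 0.6085 -0.2691  0.1767] t 39.85 w 0.999161538793309
(219, 28, 64, 61) [array([ 598.8, -152.7]), array([59.1, 59.5]), np.float64(59.2)]
(240, 155, 45, 44) [array([ 609.6, -269.8]), array([45.3, 45.7]), np.float64(176.1)]
(335, 134, 30, 31) [array([ 697.6, -240. ]), array([31.6, 32. ]), np.float64(36.3)]
```

Request:
{"fn": "carry_out", "kwargs": {
  "commands": [
    [[0,0.015,0.8,0,0,0],[0,0,0.8,0,0,0],[0,0,0.8,0,0,0],[0,0,0.8,0,0,0],[0,0,0.55,0,0,0],[0,0,0,0,0,0],[0,0,0,0,0,0],[0,0,0,0,0,0]]
  ]
}}

```text
clock: 40.57
position: [0.6107, -0.2696, 0.0305]
ee_rot: [0.707, 0.707, 0.001, 0.001]
ft_force: [1.6, 0.1, -0.2]
grip_width: 1.0
grasp_force: 0.0
```

Request:
{"fn": "carry_out", "kwargs": {
  "commands": [
    [[0,0,0,0,0,0],[0,0,0,0,0,0],[0,0,0,0,0,0],[0,0,0,0,0,0],[0,0,0,0,0,0],[0,0,0,0,0,0],[0,0,0,0,0,0],[0,0,0,0,0,0]]
  ],
  "hand": 1,
  "force": 30
}}

```text
clock: 41.23
position: [0.6101, -0.2704, 0.0301]
ee_rot: [0.707, 0.707, 0.0, 0.001]
ft_force: [-2.6, -0.0, 7.0]
grip_width: 0.522
grasp_force: 29.4
```

Request:
{"fn": "carry_out", "kwargs": {
  "commands": [
    [[0,0,-0.3,0,0,0],[0,0,-0.6,0,0,0],[0,0,-0.8,0,0,0],[0,0,-0.8,0,0,0],[0,0,-0.5,0,0,0],[0,0,0,0,0,0],[0,0,0,0,0,0]]
  ]
}}

```text
clock: 41.82
position: [0.6103, -0.2703, 0.1506]
ee_rot: [0.707, 0.707, 0.0, 0.001]
ft_force: [0.2, 0.1, -0.6]
grip_width: 0.52
grasp_force: 31.0
```

```bash
python3 - <<'E'
from h import *
p,im=shot("w16")
for k in blobs(im,(20,110,60),(32,255,255),150)[:4]:print(cv2.boundingRect(k),fit(p,k,.1555))
E
```

```text
[ 0.6103 -0.2703  0.1506] t 41.8167 w 0.5202340611824133
(218, 210, 85, 75) [array([ 609.7, -270.2]), array([46.1, 46.7]), np.float64(2.2)]
(213, 21, 69, 65) [array([ 603.8, -170.1]), array([31.5, 31.5]), np.float64(87.8)]
(338, 135, 33, 34) [array([ 656.3, -216.4]), array([16.7, 17.1]), np.float64(47.3)]
```

Request:
{"fn": "carry_out", "kwargs": {
  "commands": [
    [[0.78,-0.3,0,0,0,0],[0.78,-0.3,0,0,0,0],[0.78,-0.3,0,0,0,0],[0.78,-0.3,0,0,0,0],[0.78,-0.3,0,0,0,0],[0.78,-0.3,0,0,0,0],[0.78,-0.3,0,0,0,0],[0.81,-0.29,0,0,0,0],[0,0,0,0,0,0],[0,0,0,0,0,0],[0,0,0.7,0,0,0],[0,0,0.6,0,0,0],[0,0,0.5,0,0,0],[0,0,0,0,0,0],[0,0,0,0,0,0],[0,0,0,0,0,0]]
  ]
}}

```text
clock: 43.2
position: [0.5146, -0.0198, 0.0773]
ee_rot: [0.707, 0.707, 0.0, 0.0]
ft_force: [0.2, 0.5, -0.3]
grip_width: 0.523
grasp_force: 31.0
```

Request:
{"fn": "carry_out", "kwargs": {
  "commands": [
    [[0,0,0.1,0,0,0],[0,0,0.1,0,0,0],[0,0,0.1,0,0,0],[0,0,0,0,0,0],[0,0,0,0,0,0],[0,0,0,0,0,0]]
  ]
}}

```text
clock: 43.7
position: [0.5141, -0.0193, 0.0646]
ee_rot: [0.707, 0.707, 0.0, 0.0]
ft_force: [0.7, 0.5, 0.8]
grip_width: 0.515
grasp_force: 31.0
```

Request:
{"fn": "carry_out", "kwargs": {
  "commands": [
    [[0,0,0.1,0,0,0],[0,0,0.06,0,0,0],[0,0,0,0,0,0],[0,0,0,0,0,0],[0,0,0,0,0,0]]
  ]
}}

```text
clock: 44.12
position: [0.514, -0.0193, 0.0581]
ee_rot: [0.707, 0.707, -0.0, -0.0]
ft_force: [0.1, 0.6, -0.9]
grip_width: 0.518
grasp_force: 31.0
```

2 mm above the seat with no contact. I'll release, lift and look.

Request:
{"fn": "carry_out", "kwargs": {
  "commands": [
    [[0,0,0,0,0,0],[0,0,0,0,0,0],[0,0,0,0,0,0],[0,0,0,0,0,0],[0,0,-0.4,0,0,0],[0,0,-0.8,0,0,0],[0,0,-0.8,0,0,0],[0,0,-0.8,0,0,0],[0,0,0,0,0,0],[0,0,0,0,0,0],[0,0,0,0,0,0]]
  ],
  "hand": -1
}}

```text
clock: 45.03
position: [0.5137, -0.0195, 0.1696]
ee_rot: [0.707, 0.707, -0.0, 0.0]
ft_force: [-0.3, -1.1, -0.3]
grip_width: 0.996
grasp_force: 0.0
```

```bash
python3 - <<'E'
from h import *
p,im=shot("w17")
for k in blobs(im,(20,110,60),(32,255,255),150)[:4]:print(cv2.boundingRect(k),fit(p,k,.0615))
a=im[110:240,180:340];s=camera("side")[180:250,200:290]
A=cv2.resize(a,(480,390),interpolation=cv2.INTER_CUBIC);B=cv2.resize(s,(320,249),interpolation=cv2.INTER_CUBIC)
o=np.zeros((390,800,3),np.uint8);o[:,:480]=A;o[:249,480:]=B;cv2.imwrite("pics/fin.png",o[:,:,::-1])
E
```

```text
[ 0.5137 -0.0195  0.1696] t 45.0333 w 0.9957019614691367
(235, 160, 51, 50) [array([513.3, -18.6]), array([45.1, 45.9]), np.float64(176.3)]
(301, 247, 43, 44) [array([ 581.9, -109.9]), array([53.4, 54.8]), np.float64(18.0)]
```

View pics/fin.png

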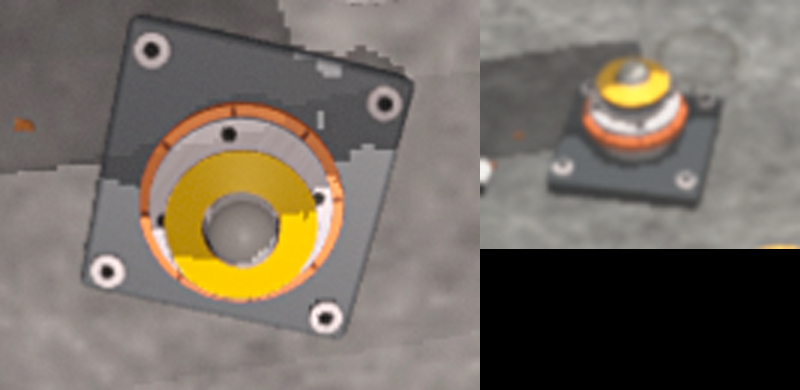

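The full stack is on the hub: the yellow spring at (240,225) is centred and level over the plate and the copper rim, and the side view agrees. The robot is clear of everything, so I'm handing in.

```bash
python3 -c "
from workcell import *
print(hand_in())"
```

```text
the job is handed in; nothing more can be done
None
```

The torque limiter is relined and handed in at about 45 s on the clock; my last camera check shows the full stack centred on the hub and the nut was left alone, but the hand-in returned no verdict.

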